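# Load a scent diffuser refill and snap its cap on

### The job

Load the scent diffuser: plug the refill cartridge, stud upward, fully home into the rectangular socket of the diffuser dock and let go of it. Then put the round cap over the cartridge's stud and press it straight down until it clicks, and keep pressing after the click until the cap sits flush on the cartridge; finish with the hand still holding the cap down with a firm push of about 10 newtons (do not let go at the end). Leave the tin, crystal, tealight and dish near the work where they are.

Things in the scene. Friction and masses are not known exactly. Their poses are not given: they have to be found in the camera images.
- dock: Scent diffuser dock, fixed, at varying yaw: wooden plinth 130 (x) x 100 (y) mm, its top 20 mm above the surface, with a black socket block 76 (x) x 66 (y) mm in its middle, whose top is 46 mm above the surface. Origin: centre of the underside, on the surface; z up.
- socket (a point): Centre of the mouth of the rectangular socket hole, in the top of the dock's black block, 46 mm above the surface. The hole is 38 mm along this frame's x, 30 mm along its y (1 mm play on each side of the plug), 22 mm deep, with a 2 mm chamfer; z points up out of it.
- cartridge_center (a point): Middle of the pale metal case of the loose cartridge (about 120 g, 84 mm high, stands on its plug). Case 46 (x) x 36 (y) x 46 mm high: 23 mm above and below this point. z up through the stud, x fits along the socket's x, either way round. Plugged home, this point is 23 mm above the socket's mouth. Grip across the 36 mm side (closing along y), here or a few mm higher.
- plug_foot (a point): Centre of the underside of the cartridge's grey plug, 43 mm below point cartridge_center, same axes. The plug is 36 (x) x 28 (y) mm, 20 mm high; the case above overhangs it on all sides and rests on the dock's block when the plug is home.
- stud_top (a point): Tip of the steel stud on the case's top, 41 mm above point cartridge_center. The stud is 18 mm high and 14 mm wide, its upper 7 mm tapering to 7 mm wide. Four sprung balls stand out to 11 mm from its axis, 11 mm below the tip (7 mm above the case's top).
- cap_center (a point): Centre of the loose round pale wooden cap (40 g): a plain cylinder 36 mm wide, 40 mm high, with a brass band; it stands on the surface, mouth down. On its axis, 20 mm above its lower rim; z up. On the cartridge: 52 mm above point cartridge_center when it merely rests on the stud's balls, 43 mm when clicked and flush. Grip across the diameter, fingertips some 8 mm above the rim.
- cap_rim (a point): Centre of the cap's open lower rim. Cavity 26 mm wide, 20 mm deep, with a round bead (17 mm clear) 3 mm above the rim. Lowered on the stud, the cap rests on the balls, rim 9 mm above the case's top. A push of about 9 N snaps the bead past them within 5 mm; the force drops and the balls draw the cap on; some 4 mm further down the rim meets the case's top and the push is borne rigidly.
- salve_tin: Bystander, to be left alone: round flat salve tin with a green rim and pale lid, 53 mm wide, 22 mm high. Origin: centre of its underside.
- jade_crystal: Bystander, to be left alone: standing pointed crystal, 36x32x69 mm. Origin: centre of its underside.
- tealight: Bystander, to be left alone: tealight candle in a metal cup, 40 mm wide, 21 mm high. Origin: centre of its underside.
- dish: Bystander, to be left alone: round stone dish of tumbled stones, 72 mm wide, 26 mm high. Origin: centre of its underside.
Mind the look-alikes: they are no part of the job. What is shaped like the part that bears cartridge_center but pink is not meant.

How it is judged:
By the outcome, as a careful person would: the job done as asked, in the order asked, and still so for the second after the job is handed in, while the arm keeps its last pose, push and grip.
It also fails if it takes over 58 s, if anything falls off the work surface, if the arm or the gripper's body presses on something with over 40 N, if the wrist force passes 120 N, or if a joint passes its speed limit or range.

### The arm

A 6-joint arm with a two-finger parallel gripper is mounted at the origin on a cart in front of the work surface, level with it; the furniture and walls round the work are solid. World frame = base frame: x ahead of the robot, y to its left, z up, the work surface at z = 0. Lengths are in m, angles in degrees, forces in N, time in s.
With the tool pointing down it reaches from about 0.35 to 0.875 m from the base axis. Payload 4.2 kg.
Tool frame: the origin (TCP) lies midway between the tips of the shut fingers; the grasp point (between the pads) lies r.grasp_offset behind it (r.grasp_offset is the distance from the TCP to the grasp point, in m); z points along the fingers, y is the direction in which the jaws open and shut (so a half turn about z gives the same grasp; the last joint's range is limited). The gripper opens to 87 mm and grips with 3 to 60 N. Pads are 19 mm wide; open, the fingers measure 117 mm over their backs; the gripper's body (75 mm by 190 mm) begins 51 mm behind the grasp point.
Start: joints at [87.582, 22.042, 0.453, 0, -68.411, -14.817], TCP at [0.185, 0.597, 0.194] pointing down, gripper open.
Joint ranges: [-179.83, 179.83], [-69.29, 118.12], [-61.27, 80.66], [-181.25, 117.63], [-171.15, -9.14], [-177.46, 177.46]. Speed limits (degrees/s): [159.86, 159.86, 180, 180, 180, 180].

### API

Orientations are given as a 3x3 rotation matrix whose columns are the frame's x, y, z axes.
In Python, from station import sense, optics, r gives the robot as it stands. The module is installed in compiled form; this text tells all that it offers.
- The arm moves only by the tool servo_tool, never from a script. Its argument "deltas" is a list of rows, each an object with "slide": the shift along the tool's x, y, z in units of 25 mm (1.0 is 25 mm), a list of three; "spin": the turn about the tool's z in units of 8 degrees (1.0 is 8 degrees). A call has 1 to 10 rows; each row shifts and turns the pose as measured when the row begins, along the tool's axes as they then stand; what a row does not reach is not made up. A row lasts 1/10 s, in which the tool goes at most 50 mm and 8.59 degrees, less where a joint would pass 70% of its speed; a pose out of reach is approached as far as the arm can. A call is refused whole if a number of a shift passes 1 or a number of a turn 1, either way. A call with a gripper value outside its range is refused whole. "gripper" is the closure in counts, from 0 (fully open) to 255 (shut), set as the call begins (left out, the last holds). The fingers move at their own pace and stop on an object; the grip force is fixed at half the most. Time passes only in rows, so rows that do not move let the fingers close. It gives the time, the measured TCP pose, the force and the opening at its end, in the units of the state.
- sense(): the state, without advancing time (a new reading comes with each control period).
- optics.capture(name): name is "scene" or "top" or "wrist"; returns a dict with "frame" (384x512x3 uint8, red, green, blue), "camera_matrix" (3x3 intrinsics, pixels), "eye" and "rotation" of the camera in the world. Camera axes: x right, y down, z forward; pixel columns grow to the right and rows downward; lengths in m; the calibration is good to about 2 mm. A picture is of the moment at which its call begins. There is no depth.
- r.finish_job(): hands the job in, once; it reports no verdict.
The state is a dict: "time_s": time; "joints": joint angles; "joint_velocities": joint speeds; "effort": joint torques, N m; "tcp_pos": TCP position; "ee_rot": TCP orientation; "wrist_force": force on the tool from outside, world axes, zero at the start; "moment": the same for the moment, N m; "gripper_width": opening from 0.0 (shut) to 1.0 (fully open).
Only numpy, scipy, OpenCV 4.12 (cv2) and the standard library are available. Lean on these libraries where they do the work, as an engineer would, in place of code of your own. Each camera call takes 0.05 s, during which the arm holds its last target.

## Working session

There is one attempt and no reset: what is moved stays moved. The work goes in short steps, Python scripts to look and compute and a tool call to move; the robot and the scene stay as the last step left them, time stands still between calls to the robot, and variables do not carry over. Pictures are saved under pics/ and viewed, and the job is handed in when it is done.

Besides the shell and the picture viewer there is one more tool, called as name([rows], argument=value, ...), one row to a line, values as JSON. servo_tool: Moves the arm, as the interface text tells. Its arguments: {"type":"object","properties":{"deltas":{"type":"array"},"gripper":{"type":"number"}},"required":["deltas"]}

```bash
mkdir -p pics && python3 - <<'E'
from station import sense, optics, r
import cv2,pickle
s=sense();print(s['time_s'],s['tcp_pos'],s['ee_rot'],s['gripper_width'],r.grasp_offset)
d={}
for n in ["scene","top","wrist"]:
    c=optics.capture(n);d[n]=c;cv2.imwrite(f"pics/a_{n}.png",c["frame"][:,:,::-1]);print(n,c["eye"],c["camera_matrix"],c["rotation"])
pickle.dump(d,open("a.pkl","wb"))
E
```

```text
0.0 [0.18496755 0.59630802 0.19245667] [[ 9.55034473e-01 -2.96494223e-01 -5.75530073e-04]
 [-2.96494775e-01 -9.55032233e-01 -2.06919118e-03]
 [ 6.38534608e-05  2.14679057e-03 -9.99997694e-01]] 1.0028418182799137 0.0187
scene [ 0.08598014 -0.60015287  0.68302609] [[364.9726143    0.         263.81598704]
 [  0.         364.9726143  189.6690758 ]
 [  0.           0.           1.        ]] [[ 0.83539312 -0.32957154  0.43988742]
 [-0.5494881  -0.5203486   0.653682  ]
 [ 0.01345982 -0.78779435 -0.61579128]]
top [0.29122276 0.05285334 1.19656394] [[421.22282716   0.         250.17903785]
 [  0.         421.22282716 195.03951525]
 [  0.           0.           1.        ]] [[-0.00780143 -0.9820998   0.18819968]
 [-0.99995837  0.00855259  0.00317956]
 [-0.00473224 -0.18816704 -0.98212564]]
wrist [0.25767077 0.57431594 0.38400743] [[302.47954439   0.         258.62994068]
 [  0.         302.47954439 189.47223609]
 [  0.           0.           1.        ]] [[-0.29619124 -0.91751659 -0.26539416]
 [-0.95512675  0.28508225  0.08038036]
 [ 0.00190885  0.27729302 -0.9607835 ]]
```

View pics/a_scene.png

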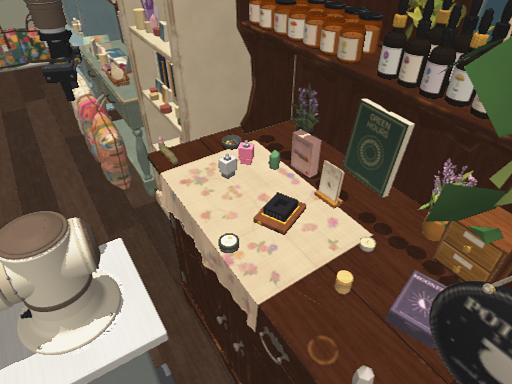

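View pics/a_top.png

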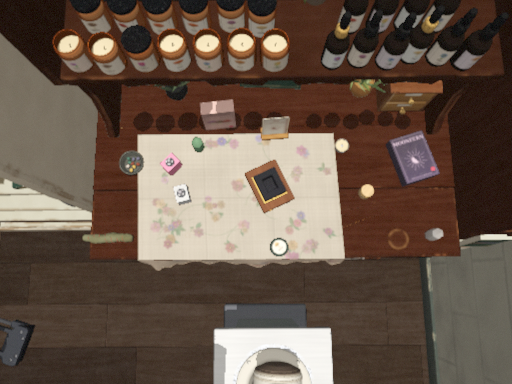

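View pics/a_wrist.png

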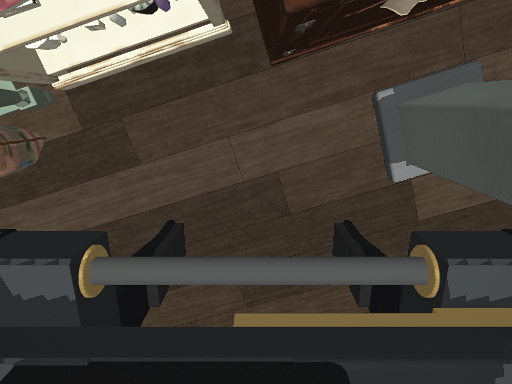

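```bash
python3 - <<'E'
import cv2,numpy as np
s=cv2.imread("pics/a_scene.png");t=cv2.imread("pics/a_top.png")
a=cv2.resize(s[130:260,200:400],(800,520),interpolation=cv2.INTER_CUBIC);cv2.imwrite("pics/b1.png",a)
a=cv2.resize(t[130:260,110:310],(800,520),interpolation=cv2.INTER_CUBIC);cv2.imwrite("pics/b2.png",a)
a=cv2.resize(s[220:384,320:400],(390,600)[:2],interpolation=cv2.INTER_CUBIC)
b=cv2.resize(t[125:255,320:460],(410,400),interpolation=cv2.INTER_CUBIC)
o=np.zeros((600,800,3),np.uint8);o[:,:390]=a;o[:400,390:]=b;cv2.imwrite("pics/b3.png",o)
E
```

```text
(no output)
```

View pics/b1.png

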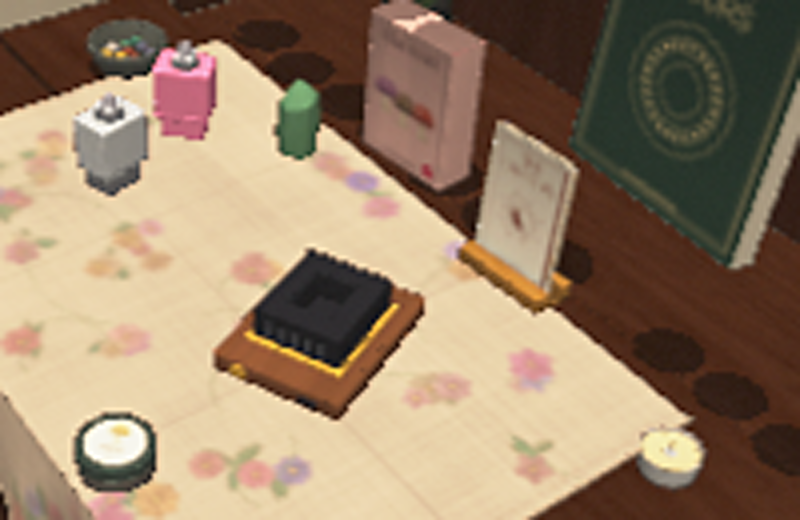

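View pics/b2.png

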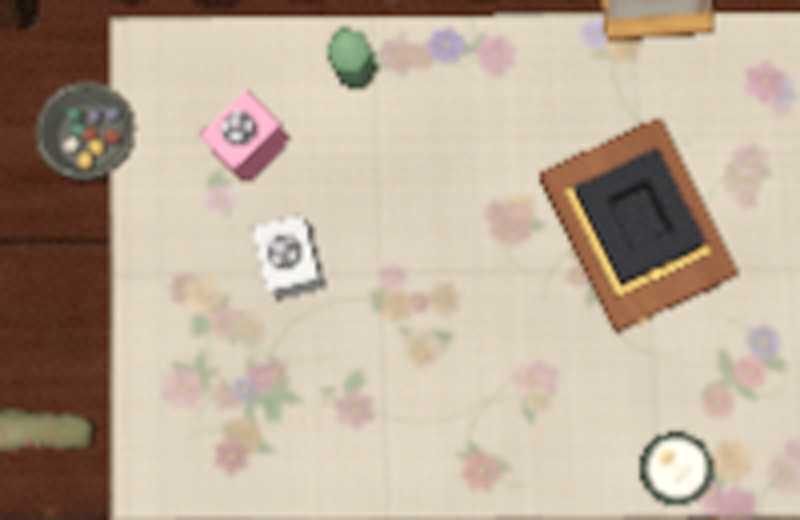

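View pics/b3.png

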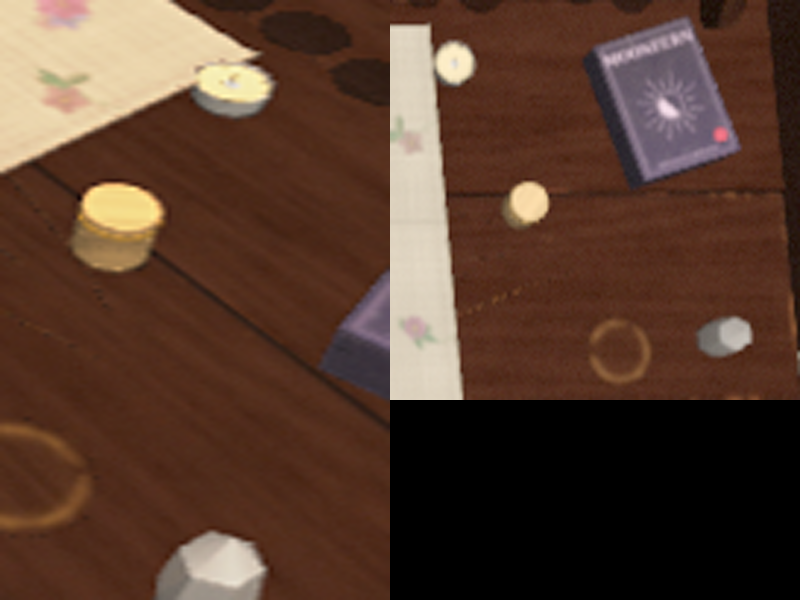

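The pale cartridge is at top (182,194) and scene (228,165). The pink one at top (171,163) is the look-alike, so I leave it. The cap is the pale wooden cylinder with the brass band at top (367,191) and scene (343,281). The tealight (342,145) is lower and in a metal cup, so it isn't the cap. The crops above confirm both. Next, rough positions.

```bash
cat > h.py <<'E'
import numpy as np,cv2
def ray(c,u,v,z):
    d=np.linalg.inv(c["camera_matrix"])@np.array([u,v,1.]);d=c["rotation"]@d
    e=np.array(c["eye"]);return e+d*(z-e[2])/d[2]
def proj(c,P):
    q=(np.atleast_2d(P)-c["eye"])@c["rotation"];q=q@c["camera_matrix"].T;return q[:,:2]/q[:,2:]
def rz(a):
    a=np.radians(a);return np.array([[np.cos(a),-np.sin(a)],[np.sin(a),np.cos(a)]])
def box(x,y,yaw,lx,ly,z):
    p=np.array([[1,1],[1,-1],[-1,-1],[-1,1]])*[lx/2,ly/2]
    return np.c_[p@rz(yaw).T+[x,y],np.full(4,z)]
E
python3 - <<'E'
from h import *
import pickle
d=pickle.load(open("a.pkl","rb"));t=d["top"]
C=lambda x,y:(110+(x+.5)/4-.5,130+(y+.5)/4-.5)
for n,pts,z in [("plinth",[(540,178),(661,119),(738,272),(618,332)],.020),("block",[(575,190),(658,150),(708,247),(622,290)],.046),("hole",[(608,198),(652,180),(680,230),(635,250)],.046),("cart",[(253,222),(305,217),(323,280),(274,292)],.066)]:
    P=np.array([ray(t,*C(*p),z)[:2] for p in pts]);print(n,P.mean(0).round(4),(P).round(3).tolist())
    e=np.roll(P,-1,0)-P;print(np.hypot(*e.T).round(3),np.degrees(np.arctan2(e[:,1],e[:,0])).round(1))
for n,p,z in [("stud",(285,251),.084),("pinkstud",(238,127),.084)]: print(n,ray(t,*C(*p),z).round(4))
for n,p,z in [("captop",(367.5,190.5),.04),("tea",(342,145.5),.021),("tin",(279,246.5),.022),("jade",(198,144),.05),("dish",(131.5,162.5),.02),("crystal",(434,235),.05)]: print(n,ray(t,*p,z).round(4))
E
```

```text
plinth [0.5432 0.0016] [[0.578, 0.072], [0.621, -0.016], [0.508, -0.068], [0.466, 0.018]]
[0.098 0.125 0.096 0.125] [ -63.9 -155.   116.2   25.9]
block [0.5416 0.0015] [[0.563, 0.047], [0.591, -0.011], [0.521, -0.045], [0.491, 0.015]]
[0.065 0.078 0.067 0.078] [ -64.2 -154.4  116.3   24.1]
hole [ 0.5448 -0.0007] [[0.557, 0.024], [0.569, -0.007], [0.533, -0.026], [0.52, 0.006]]
[0.034 0.041 0.035 0.042] [ -67.8 -152.3  113.8   26.2]
cart [0.5158 0.2437] [[0.537, 0.269], [0.541, 0.233], [0.497, 0.22], [0.489, 0.253]]
[0.036 0.046 0.034 0.051] [ -84.9 -163.3  103.6   17.7]
stud [0.5134 0.2431 0.084 ]
pinkstud [0.6    0.2773 0.084 ]
captop [ 0.5229 -0.2717  0.04  ]
tea [ 0.6606 -0.2111  0.021 ]
tin [ 0.3703 -0.0221  0.022 ]
jade [0.6598 0.2036 0.05  ]
dish [0.6154 0.399  0.02  ]
crystal [ 0.3961 -0.4419  0.05  ]
```

servo_tool([
  {"slide":[1,0.73,0],"spin":0},
  {"slide":[1,0.73,0],"spin":0},
  {"slide":[1,0.73,0],"spin":0},
  {"slide":[1,0.73,0],"spin":0},
  {"slide":[1,0.73,0],"spin":0},
  {"slide":[1,0.73,0],"spin":0},
  {"slide":[1,0.73,0],"spin":0},
  {"slide":[1,0.73,0],"spin":0},
  {"slide":[1,0.73,0],"spin":0},
  {"slide":[1,0.73,0],"spin":0},
], gripper=0)

```text
time_s: 1.15
tcp_pos: [0.3729, 0.3398, 0.1891]
ee_rot: [[0.957, -0.29, -0.003], [-0.29, -0.957, -0.008], [-0.001, 0.008, -1.0]]
wrist_force: [0.5, -0.2, -0.3]
gripper_width: 1.001
```

servo_tool([
  {"slide":[0.89,0.65,0.3],"spin":0},
  {"slide":[0.89,0.65,0.3],"spin":0},
  {"slide":[0.89,0.65,0.3],"spin":0},
  {"slide":[0.89,0.65,0.3],"spin":0},
  {"slide":[0.85,0.6,0.3],"spin":0},
  {"slide":[0,0,0],"spin":-0.9},
  {"slide":[0,0,0],"spin":-0.9},
  {"slide":[0,0,0],"spin":-0.9},
  {"slide":[0,0,0],"spin":-0.9},
  {"slide":[0,0,0],"spin":0},
])

```text
time_s: 2.15
tcp_pos: [0.458, 0.2204, 0.1483]
ee_rot: [[0.976, 0.218, -0.008], [0.218, -0.976, -0.01], [-0.011, 0.008, -1.0]]
wrist_force: [-1.0, -0.5, 0.4]
gripper_width: 0.999
```

```bash
python3 - <<'E'
from station import sense, optics
import cv2,pickle
c=optics.capture("wrist");c["s"]=sense();pickle.dump(c,open("w1.pkl","wb"));cv2.imwrite("pics/w1.png",c["frame"][:,:,::-1]);print(c["eye"],c["s"]["tcp_pos"],c["s"]["joints"])
E
```

```text
[0.53376115 0.23917891 0.33894423] [0.45791449 0.22037926 0.14833121] [ 44.09285261  13.38951806 -19.11184708   0.11016064 -58.26573158
  58.29969901]
```

View pics/w1.png

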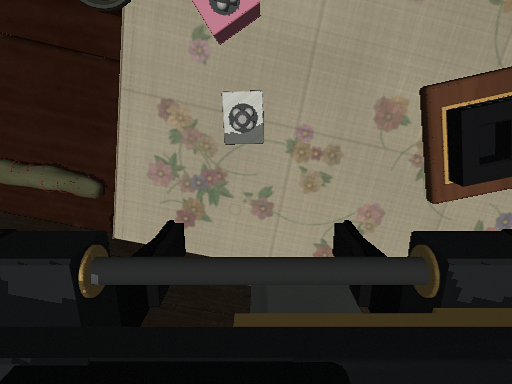

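```bash
python3 - <<'E'
import cv2
f=cv2.imread("pics/w1.png")
cv2.imwrite("pics/w1c.png",cv2.resize(f[80:155,200:285],(680,600),interpolation=cv2.INTER_CUBIC))
E
```

```text
(no output)
```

View pics/w1c.png

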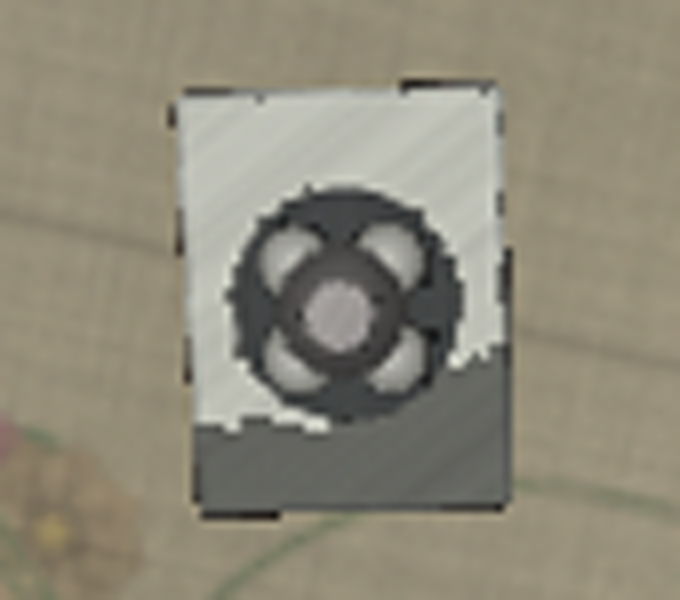

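Top-face corners in this 8× crop are about (180,93), (498,86), (510,508) and (196,512), and the stud tip is at (340,316). The lower grey strip is shadow.

```bash
cat >> h.py <<'E'
def need(s,x,y,z,yaw):
    R=s["ee_rot"];d=R.T@(np.array([x,y,z])-s["tcp_pos"])
    cur=np.degrees(np.arctan2(R[1,0],R[0,0]));dy=(yaw-cur+180)%360-180
    print("slide units",(d/.025).round(2),"spin units",round(-dy/8,3),"yaw",round(cur,2),"tilt",R[:,2].round(4))
E
python3 - <<'E'
from h import *
import pickle
c=pickle.load(open("w1.pkl","rb"))
C=lambda x,y:(200+(x+.5)/8-.5,80+(y+.5)/8-.5)
pts=[(180,93),(498,86),(510,508),(196,512)]
P=np.array([ray(c,*C(*p),.066)[:2] for p in pts]);print(P.mean(0))
e=np.roll(P,-1,0)-P;print(np.hypot(*e.T).round(4),np.degrees(np.arctan2(e[:,1],e[:,0])).round(1))
print(ray(c,*C(340,316),.084),ray(c,*C(345,305),.066))
need(c["s"],*P.mean(0),.15,12)
E
```

```text
[0.51562957 0.24688615]
[0.0341 0.0452 0.0353 0.0449] [ -76.2 -165.5  103.2   12.9]
[0.51559486 0.24677386 0.084     ] [0.51558699 0.24701298 0.066     ]
slide units [ 2.48 -0.54 -0.1 ] spin units 0.056 yaw 12.45 tilt [-0.0085 -0.0105 -0.9999]
```

servo_tool([
  {"slide":[0.83,-0.18,0],"spin":-0.05},
  {"slide":[0.83,-0.18,0],"spin":-0.05},
  {"slide":[0.82,-0.18,0],"spin":-0.05},
  {"slide":[0,0,0.8],"spin":0},
  {"slide":[0,0,0.5],"spin":0},
  {"slide":[0,0,0],"spin":0},
])

```text
time_s: 2.8
tcp_pos: [0.5171, 0.2482, 0.114]
ee_rot: [[0.975, 0.221, -0.008], [0.221, -0.975, -0.01], [-0.01, 0.008, -1.0]]
wrist_force: [-0.7, -0.4, -0.0]
gripper_width: 1.0
```

```bash
python3 - <<'E'
from h import *
from station import sense
need(sense(),.5156,.2469,.028,13.6)
E
```

```text
slide units [-0.03  0.01  3.44] spin units -0.106 yaw 12.75 tilt [-0.0082 -0.0099 -0.9999]
```

servo_tool([
  {"slide":[-0.03,0,0.7],"spin":-0.2},
  {"slide":[0,0,0.7],"spin":0},
  {"slide":[0,0,0.7],"spin":0},
  {"slide":[0,0,0.7],"spin":0},
  {"slide":[0,0,0.6],"spin":0},
  {"slide":[0,0,0],"spin":0},
])

```text
time_s: 3.4
tcp_pos: [0.5175, 0.2489, 0.0304]
ee_rot: [[0.971, 0.24, -0.003], [0.24, -0.971, -0.007], [-0.005, 0.006, -1.0]]
wrist_force: [0.1, -1.0, -0.4]
gripper_width: 0.999
```

```bash
python3 - <<'E'
from h import *
from station import sense,optics
need(sense(),.5156,.2469,.028,13.6)
cv2.imwrite("pics/w2.png",optics.capture("scene")["frame"][130:230,170:300,::-1].repeat(5,0).repeat(5,1))
E
```

```text
slide units [-0.09  0.06  0.1 ] spin units 0.036 yaw 13.89 tilt [-0.003 -0.007 -1.   ]
```

View pics/w2.png

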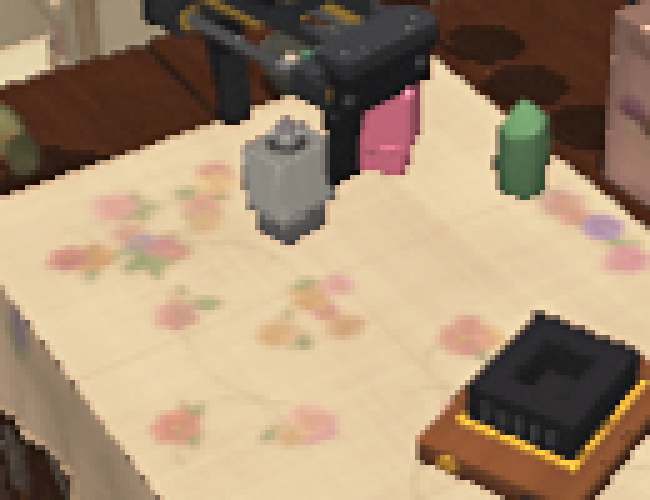

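servo_tool([
  {"slide":[-0.1,0.06,0.1],"spin":0},
  {"slide":[0,0,0],"spin":0},
])

```text
time_s: 3.65
tcp_pos: [0.5174, 0.2483, 0.0312]
ee_rot: [[0.971, 0.24, 0.002], [0.24, -0.971, -0.004], [0.001, 0.004, -1.0]]
wrist_force: [0.8, -0.7, 0.4]
gripper_width: 0.994
```

servo_tool([
  {"slide":[0,0,0],"spin":0},
  {"slide":[0,0,0],"spin":0},
  {"slide":[0,0,0],"spin":0},
  {"slide":[0,0,0],"spin":0},
  {"slide":[0,0,0],"spin":0},
  {"slide":[0,0,0],"spin":0},
  {"slide":[0,0,0],"spin":0},
  {"slide":[0,0,0],"spin":0},
], gripper=255)

```text
time_s: 4.45
tcp_pos: [0.5187, 0.2492, 0.0339]
ee_rot: [[0.971, 0.24, 0.006], [0.24, -0.971, -0.001], [0.006, 0.002, -1.0]]
wrist_force: [-0.0, -0.1, 0.3]
gripper_width: 0.41
```

servo_tool([
  {"slide":[0,0,-0.5],"spin":0},
  {"slide":[0,0,-0.9],"spin":0},
  {"slide":[0,0.3,-0.9],"spin":0},
  {"slide":[-0.4,1,-0.9],"spin":0},
  {"slide":[-0.4,1,-0.6],"spin":0},
  {"slide":[-0.4,1,0],"spin":0},
  {"slide":[-0.4,1,0],"spin":0},
  {"slide":[-0.4,1,0],"spin":0},
  {"slide":[-0.4,1,0],"spin":0},
  {"slide":[-0.4,1,0],"spin":0},
])

```text
time_s: 5.45
tcp_pos: [0.4928, 0.0514, 0.138]
ee_rot: [[0.969, 0.245, 0.008], [0.245, -0.97, 0.0], [0.008, 0.002, -1.0]]
wrist_force: [0.8, -0.3, -1.7]
gripper_width: 0.405
```

```bash
python3 - <<'E'
from h import *
from station import sense
need(sense(),.480,-.029,.13,25.5)
E
```

```text
slide units [-1.29  2.99  0.32] spin units -1.414 yaw 14.18 tilt [ 8.3e-03  1.0e-04 -1.0e+00]
```

servo_tool([
  {"slide":[-0.4,0.9,0.1],"spin":0},
  {"slide":[-0.4,0.9,0.1],"spin":0},
  {"slide":[-0.4,0.8,0.1],"spin":0},
  {"slide":[0,0.2,0],"spin":-0.7},
  {"slide":[0,0,0],"spin":-0.75},
  {"slide":[0,0,0],"spin":0},
])

```text
time_s: 6.05
tcp_pos: [0.4776, -0.0303, 0.1339]
ee_rot: [[0.9, 0.436, 0.01], [0.436, -0.9, 0.002], [0.01, 0.003, -1.0]]
wrist_force: [0.6, 0.1, -1.9]
gripper_width: 0.404
```

```bash
python3 - <<'E'
from h import *
from station import sense, optics
import pickle
c=optics.capture("wrist");c["s"]=sense();pickle.dump(c,open("w3.pkl","wb"))
need(c["s"],.480,-.029,.13,25.5);print(c["s"]["tcp_pos"],c["s"]["wrist_force"])
cv2.imwrite("pics/w3.png",c["frame"][:,:,::-1])
E
```

```text
slide units [ 0.1  -0.    0.16] spin units 0.032 yaw 25.75 tilt [ 0.0102  0.0018 -0.9999]
[ 0.47780258 -0.03012334  0.13402285] [ 0.56674783  1.01282821 -1.19687757]
```

View pics/w3.png

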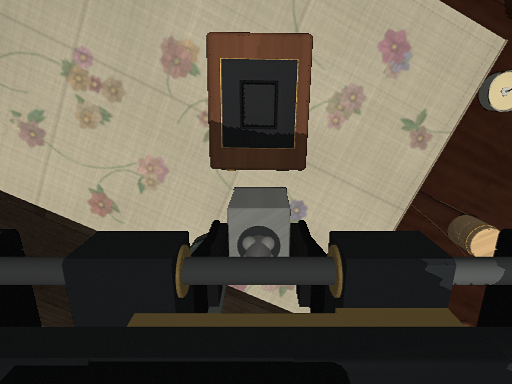

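```bash
python3 - <<'E'
import cv2
f=cv2.imread("pics/w3.png")
cv2.imwrite("pics/w3d.png",cv2.resize(f[25:175,200:320],(480,600),interpolation=cv2.INTER_CUBIC))
cv2.imwrite("pics/w3c.png",cv2.resize(f[180:260,205:315],(770,560),interpolation=cv2.INTER_CUBIC))
E
```

```text
(no output)
```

View pics/w3d.png

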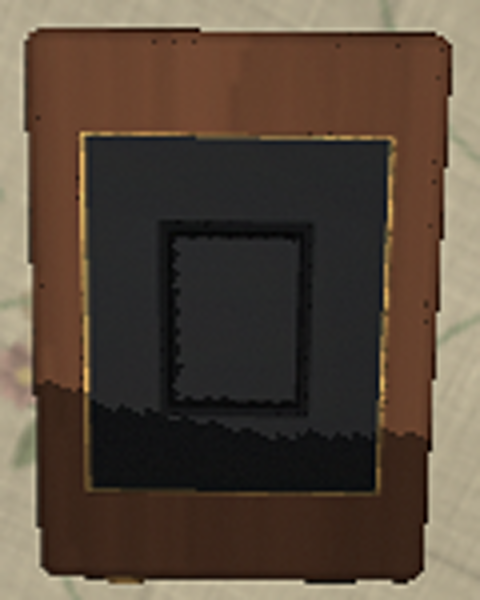

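View pics/w3c.png

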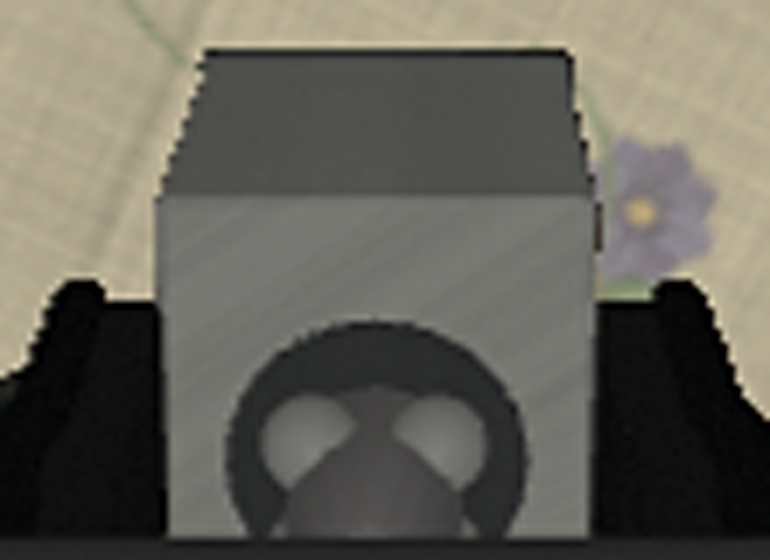

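```bash
cat > fit.py <<'E'
from h import *
from scipy.optimize import least_squares
def fitrect(c,pts,lx,ly,z,g):
    # pts order (+x,+y),(+x,-y),(-x,-y),(-x,+y)
    f=lambda p:(proj(c,box(p[0],p[1],p[2]*10,lx,ly,z))-pts).ravel()
    r=least_squares(f,[g[0],g[1],g[2]/10]);return r.x*[1,1,10],np.sqrt((r.fun**2).mean()),r.fun.reshape(4,2).round(1).tolist()
E
python3 - <<'E'
from fit import *
import pickle
c=pickle.load(open("w3.pkl","rb"))
C=lambda P,o,k:np.array([(o[0]+(x+.5)/k-.5,o[1]+(y+.5)/k-.5) for x,y in P])
D=lambda P:C(P,(200,25),4)
g=[.543,0,25]
print(fitrect(c,D([(88,138),(389,142),(376,491),(91,488)]),.076,.066,.046,g))
print(fitrect(c,D([(160,222),(314,224),(307,414),(160,412)]),.042,.034,.046,g))
print(fitrect(c,D([(25,29),(450,34),(424,581),(42,575)]),.130,.100,.02,g))
# cartridge: edges top & bottom of +x face ; unknown x,y,yaw,z(top)
pc=C([(158,198),(594,195),(570,50),(202,50)],(205,180),7)
s=c["s"];T=np.array(s["tcp_pos"])
def f(p):
    b=box(p[0],p[1],p[2]*10,.046,.036,p[3]);lo=b.copy();lo[:,2]-=.046
    return (proj(c,np.array([b[0],b[1],lo[1],lo[0]]))-pc).ravel()
r=least_squares(f,[T[0],T[1],2.5,T[2]+.033]);x=r.x*[1,1,10,1];print(x,r.fun.round(1))
p=np.array([x[0],x[1],x[3]-.023]);print("cart in tool mm",(s["ee_rot"].T@(p-T)*1e3).round(1),"dyaw",x[2]-25.75)
E
```

```text
(array([5.44637350e-01, 2.09500192e-03, 2.50827551e+01]), np.float64(0.6012318155019879), [[-0.9, -0.6], [0.8, -0.5], [0.1, 0.8], [0.0, 0.6]])
(array([5.44851963e-01, 2.39426394e-03, 2.48986231e+01]), np.float64(0.546249205833554), [[-0.3, -0.8], [0.2, -0.6], [0.4, 0.8], [-0.2, 0.7]])
(array([5.44553386e-01, 2.16604881e-03, 2.52579496e+01]), np.float64(1.1479803741018342), [[-1.3, -1.0], [1.5, -0.9], [0.6, 1.0], [-0.8, 1.6]])
[ 0.47342977 -0.03231417 26.02890237  0.16372304] [ 0.1 -0.   1.4  0.1 -2.  -0.2  0.1  0. ]
cart in tool mm [-4.8  0.1 -6.7] dyaw 0.278902366764445
```

```bash
python3 - <<'E'
from fit import *
import pickle
from scipy.spatial.transform import Rotation as Ro
c=pickle.load(open("w3.pkl","rb"))
s=c["s"];T=np.array(s["tcp_pos"]);R=np.array(s["ee_rot"])
C=lambda P,o,k:np.array([(o[0]+(x+.5)/k-.5,o[1]+(y+.5)/k-.5) for x,y in P])
pc=C([(158,198),(594,195),(570,50),(202,50)],(205,180),7)
Q=np.array([[23,18,-23],[23,-18,-23],[23,-18,23],[23,18,23]])*1e-3*[1,-1,1] # tool axes (y flipped,z down)
def f(p,pit=None,dz=None):
    pit=p[3] if pit is None else pit
    q=Q@Ro.from_euler('yz',[pit,p[2]],degrees=True).as_matrix().T+[p[0],p[1],p[4] if dz is None else dz]
    return (proj(c,q@R.T+T)-pc).ravel()
for a in [dict(),dict(pit=0),dict(dz=-.0105),dict(dz=-.0105,pit=0)]:
    r=least_squares(lambda p:f(p,**a),[0,0,0,0,-.01]);print(a,(r.x*[1e3,1e3,1,1,1e3]).round(2),r.fun.round(1))
E
```

```text
{} [-4.79  0.13 -0.35 -0.66 -6.9 ] [ 0.  -0.1  1.3  0.1 -1.9 -0.1  0.2  0.1]
{'pit': 0} [-4.98  0.12 -0.33  0.   -5.88] [ 0.2  0.2  1.2  0.4 -2.  -0.5  0.3 -0.3]
{'dz': -0.0105} [ -3.72   0.13  -0.37  -1.08 -10.  ] [-0.7 -0.1  2.   0.  -1.5 -0.1 -0.2  0.2]
{'dz': -0.0105, 'pit': 0} [ -3.49   0.11  -0.33   0.   -10.  ] [-0.7  0.5  2.1  0.7 -1.4 -0.8 -0.3 -0.6]
```

```bash
python3 - <<'E'
from h import *
from station import sense
need(sense(),.5476,.0036,.10,25.1)
E
```

```text
slide units [ 3.09 -0.01  1.39] spin units 0.082 yaw 25.75 tilt [ 0.0102  0.0018 -0.9999]
```

servo_tool([
  {"slide":[0.8,0,0],"spin":0.1},
  {"slide":[0.8,0,0.2],"spin":0},
  {"slide":[0.8,0,0.3],"spin":0},
  {"slide":[0.5,0,0.5],"spin":0},
  {"slide":[0,0,0.3],"spin":0},
  {"slide":[0,0,0],"spin":0},
])

```text
time_s: 6.7
tcp_pos: [0.5457, 0.0032, 0.1033]
ee_rot: [[0.911, 0.411, 0.012], [0.411, -0.911, 0.003], [0.012, 0.002, -1.0]]
wrist_force: [-1.2, -0.9, -1.5]
gripper_width: 0.404
```

```bash
python3 - <<'E'
from h import *
from station import sense
s=sense();need(s,.5476,.0036,.08,25.1);print(s["wrist_force"],s["joint_velocities"])
E
```

```text
slide units [0.07 0.01 0.93] spin units -0.1 yaw 24.3 tilt [ 0.0121  0.003  -0.9999]
[-1.20987301 -0.9451347  -1.48317297] [ 0.39115526 -0.01806101  1.08546025  0.42732918 -0.176826   -0.72532808]
```

servo_tool([
  {"slide":[0.07,0,0.3],"spin":-0.12},
  {"slide":[0,0,0.3],"spin":0},
  {"slide":[0,0,0.1],"spin":0},
])

```text
time_s: 7.0
tcp_pos: [0.5466, 0.0037, 0.0859]
ee_rot: [[0.904, 0.427, 0.013], [0.427, -0.904, 0.003], [0.013, 0.003, -1.0]]
wrist_force: [-0.2, -0.9, -1.1]
gripper_width: 0.406
```

```bash
python3 - <<'E'
from h import *
from station import sense,optics
s=sense();need(s,.5476,.0036,.07,25.1);print(s["tcp_pos"],s["wrist_force"])
cv2.imwrite("pics/w4.png",cv2.resize(optics.capture("scene")["frame"][160:240,235:325,::-1],None,fx=7,fy=7,interpolation=cv2.INTER_CUBIC))
E
```

```text
slide units [0.02 0.02 0.63] spin units 0.021 yaw 25.27 tilt [ 0.0131  0.0033 -0.9999]
[0.54664552 0.00368944 0.0858622 ] [-0.15658911 -0.89626079 -1.14518858]
```

View pics/w4.png

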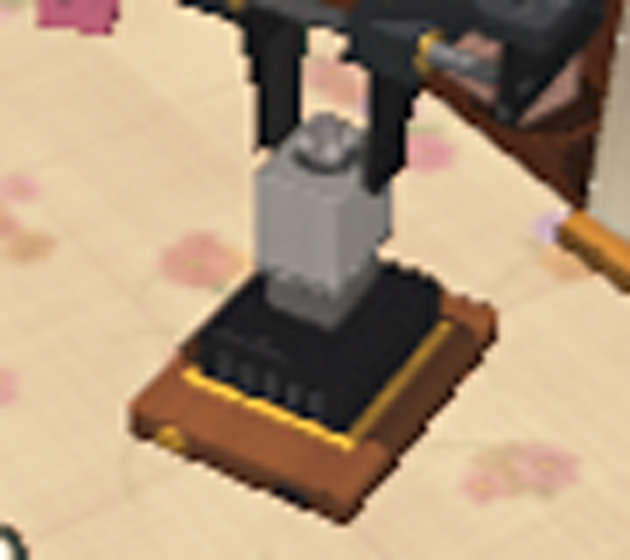

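servo_tool([
  {"slide":[0.02,0,0.2],"spin":0},
  {"slide":[0,0,0.2],"spin":0},
  {"slide":[0,0,0.2],"spin":0},
])

```text
time_s: 7.35
tcp_pos: [0.5484, 0.0043, 0.0717]
ee_rot: [[0.904, 0.427, 0.017], [0.427, -0.904, 0.004], [0.017, 0.003, -1.0]]
wrist_force: [-0.7, 1.9, -0.3]
gripper_width: 0.409
```

servo_tool([
  {"slide":[0,0,0.2],"spin":0},
  {"slide":[0,0,0.2],"spin":0},
])

```text
time_s: 7.55
tcp_pos: [0.5482, 0.0045, 0.0608]
ee_rot: [[0.904, 0.426, 0.016], [0.426, -0.905, 0.005], [0.017, 0.003, -1.0]]
wrist_force: [-1.1, 0.7, -1.9]
gripper_width: 0.405
```

servo_tool([
  {"slide":[0,0,0.2],"spin":0},
  {"slide":[0,0,0.2],"spin":0},
])

```text
time_s: 7.75
tcp_pos: [0.5498, 0.0035, 0.0586]
ee_rot: [[0.903, 0.43, 0.018], [0.43, -0.903, 0.0], [0.016, 0.008, -1.0]]
wrist_force: [-17.5, 6.8, 41.6]
gripper_width: 0.406
```

```bash
python3 - <<'E'
from h import *
from station import sense,optics
s=sense();print(s["tcp_pos"],s["wrist_force"])
cv2.imwrite("pics/w5.png",cv2.resize(optics.capture("scene")["frame"][160:240,235:325,::-1],None,fx=7,fy=7,interpolation=cv2.INTER_CUBIC))
E
```

```text
[0.54975151 0.00345623 0.05861196] [-17.49588521   6.78445696  41.57358254]
```

View pics/w5.png

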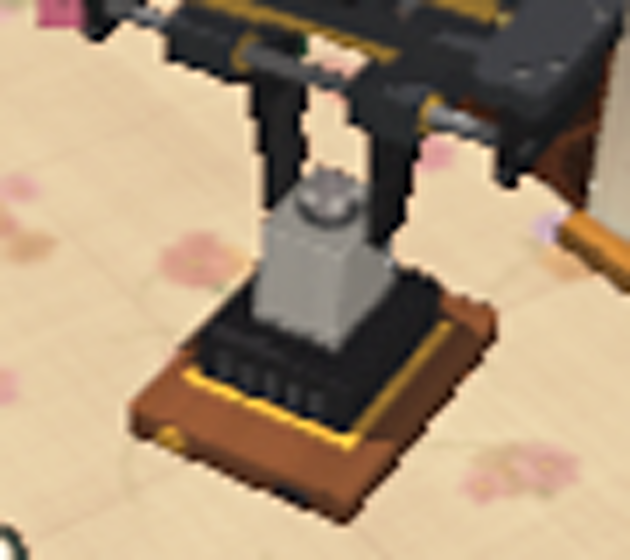

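servo_tool([
  {"slide":[0,0,0],"spin":0},
])

```text
time_s: 7.9
tcp_pos: [0.5496, 0.0035, 0.0602]
ee_rot: [[0.902, 0.431, 0.019], [0.431, -0.903, 0.001], [0.018, 0.008, -1.0]]
wrist_force: [0.2, -0.3, -2.6]
gripper_width: 0.407
```

servo_tool([
  {"slide":[0,0,0],"spin":0},
  {"slide":[0,0,0],"spin":0},
  {"slide":[0,0,0],"spin":0},
  {"slide":[0,0,0],"spin":0},
  {"slide":[0,0,0],"spin":0},
  {"slide":[0,0,-0.5],"spin":0},
  {"slide":[0,0,-0.8],"spin":0},
  {"slide":[0,0,-0.8],"spin":0},
  {"slide":[0,0,-0.8],"spin":0},
  {"slide":[0,0,-0.8],"spin":0},
], gripper=0)

```text
time_s: 8.9
tcp_pos: [0.5468, 0.0024, 0.1538]
ee_rot: [[0.902, 0.431, 0.013], [0.431, -0.902, -0.003], [0.011, 0.008, -1.0]]
wrist_force: [0.2, 0.3, -0.6]
gripper_width: 1.003
```

```bash
python3 - <<'E'
from h import *
from station import sense,optics
s=sense();print(s["tcp_pos"],s["wrist_force"],s["gripper_width"])
need(s,.5446-.067,.0022-.031,.165,25.1)
cv2.imwrite("pics/w6.png",cv2.resize(optics.capture("scene")["frame"][160:240,235:325,::-1],None,fx=7,fy=7,interpolation=cv2.INTER_CUBIC))
E
```

```text
[0.54676288 0.00236401 0.15382432] [ 0.21389074  0.31008382 -0.64413618] 1.0030735936376824
slide units [-3.03 -0.06 -0.48] spin units 0.052 yaw 25.52 tilt [ 0.0129 -0.0026 -0.9999]
```

View pics/w6.png

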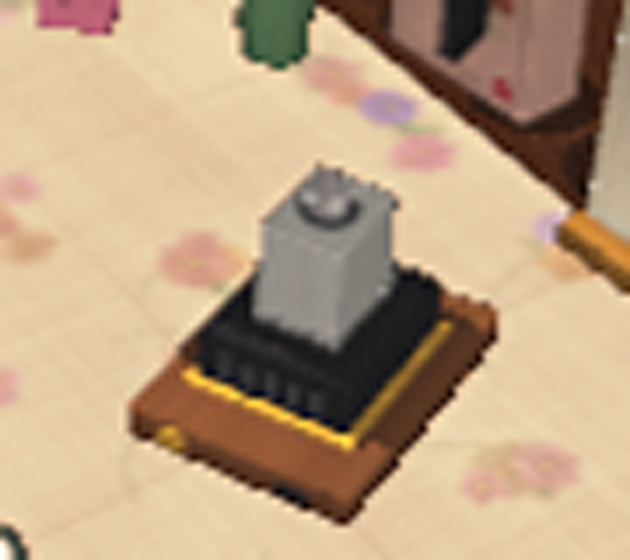

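servo_tool([
  {"slide":[-0.8,0,-0.1],"spin":0},
  {"slide":[-0.8,0,-0.1],"spin":0},
  {"slide":[-0.8,0,-0.1],"spin":0},
  {"slide":[-0.6,0,0],"spin":0},
  {"slide":[0,0,0],"spin":0},
  {"slide":[0,0,0],"spin":0},
])

```text
time_s: 9.55
tcp_pos: [0.4821, -0.0303, 0.1694]
ee_rot: [[0.901, 0.432, 0.031], [0.433, -0.902, 0.0], [0.028, 0.014, -1.0]]
wrist_force: [-0.3, 0.1, 0.0]
gripper_width: 1.005
```

```bash
python3 - <<'E'
from h import *
from station import sense, optics
import pickle
c=optics.capture("wrist");c["s"]=sense();pickle.dump(c,open("w7.pkl","wb"));print(c["s"]["tcp_pos"])
f=c["frame"][:,:,::-1];cv2.imwrite("pics/w7.png",f)
cv2.imwrite("pics/w7c.png",cv2.resize(f[60:180,180:330],(750,600),interpolation=cv2.INTER_CUBIC))
E
```

```text
[ 0.48207197 -0.03027705  0.16934315]
```

View pics/w7c.png

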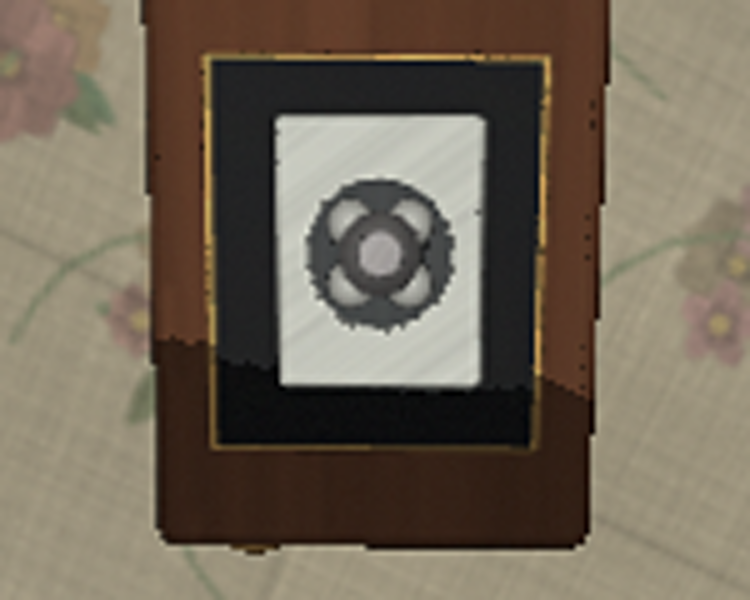

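View pics/w7.png

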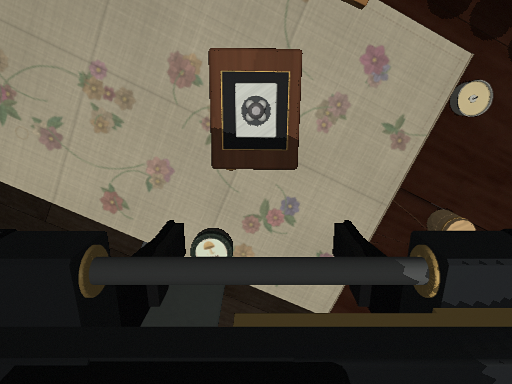

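```bash
python3 - <<'E'
from fit import *
import pickle
c=pickle.load(open("w7.pkl","rb"))
C=lambda P:np.array([(180+(x+.5)/5-.5,60+(y+.5)/5-.5) for x,y in P])
print(fitrect(c,C([(274,115),(488,115),(480,386),(280,385)]),.046,.036,.092,[.545,0,25]))
print(ray(c,*C([(380,254)])[0],.110),ray(c,*C([(380,256)])[0],.096))
print(fitrect(c,C([(212,60),(545,64),(532,446),(217,445)]),.076,.066,.046,[.545,0,25]))
need(c["s"],.5229-.075,-.2717,.165,0)
E
```

```text
(array([5.45894400e-01, 2.05058973e-03, 2.53676242e+01]), np.float64(0.3444353996255617), [[0.1, -0.5], [-0.2, -0.2], [0.4, 0.4], [-0.3, 0.4]])
[0.54567204 0.00215154 0.11      ] [0.54543556 0.00196865 0.096     ]
(array([5.44629090e-01, 2.06080003e-03, 2.49980238e+01]), np.float64(0.31216088003319886), [[-0.4, -0.4], [0.2, -0.3], [0.2, 0.6], [0.1, 0.2]])
slide units [-5.41  8.11  0.13] spin units 3.205 yaw 25.64 tilt [ 0.031  -0.     -0.9995]
```

servo_tool([
  {"slide":[-0.53,0.94,0.1],"spin":0},
  {"slide":[-0.53,0.94,0.1],"spin":0},
  {"slide":[-0.53,0.94,0.1],"spin":0},
  {"slide":[-0.53,0.94,0.1],"spin":0},
  {"slide":[-0.53,0.94,0.1],"spin":0},
  {"slide":[-0.53,0.94,0.1],"spin":0},
  {"slide":[-0.53,0.94,0.1],"spin":0},
  {"slide":[-0.53,0.94,0.1],"spin":0},
  {"slide":[-0.53,0.9,0.1],"spin":0},
  {"slide":[-0.3,0.4,0],"spin":0},
])

```text
time_s: 10.6
tcp_pos: [0.4741, -0.2912, 0.1428]
ee_rot: [[0.897, 0.441, 0.031], [0.441, -0.898, -0.0], [0.028, 0.014, -1.0]]
wrist_force: [-0.5, 0.0, 0.4]
gripper_width: 1.0
```

servo_tool([
  {"slide":[0,0,0],"spin":0},
  {"slide":[0,0,0],"spin":0},
])

```text
time_s: 10.8
tcp_pos: [0.4745, -0.2922, 0.1418]
ee_rot: [[0.898, 0.439, 0.03], [0.439, -0.899, -0.0], [0.027, 0.013, -1.0]]
wrist_force: [1.2, 0.4, -0.1]
gripper_width: 0.999
```

```bash
python3 - <<'E'
from h import *
from station import sense, optics
import pickle
c=optics.capture("wrist");c["s"]=sense();pickle.dump(c,open("w8.pkl","wb"));print(c["s"]["tcp_pos"],c["s"]["joints"])
f=c["frame"][:,:,::-1];cv2.imwrite("pics/w8.png",f)
E
```

```text
[ 0.47450529 -0.29190731  0.14187011] [-15.21299929  17.16694676 -14.57052125  -0.53792806 -56.58891632
 131.56808255]
```

View pics/w8.png

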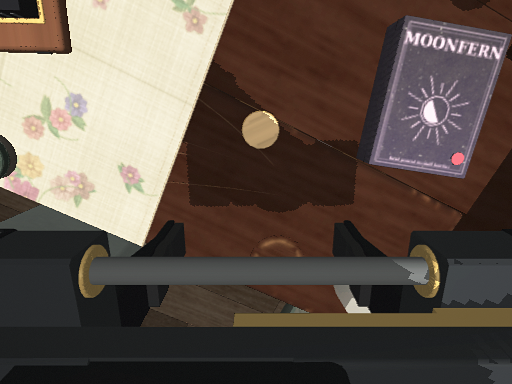

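```bash
python3 - <<'E'
from fit import *
import pickle
c=pickle.load(open("w8.pkl","rb"));f=c["frame"]
cv2.imwrite("pics/w8c.png",cv2.resize(f[100:160,225:300,::-1],(750,600),interpolation=cv2.INTER_CUBIC))
h=cv2.cvtColor(f,cv2.COLOR_RGB2GRAY);m=(h>105).astype(np.uint8);m[:100]=0;m[160:]=0;m[:,:235]=0;m[:,290:]=0
n,l,st,ce=cv2.connectedComponentsWithStats(m);i=1+st[1:,4].argmax();print(st[i],ce[i])
k=max(cv2.findContours((l==i).astype(np.uint8),0,2)[0],key=len);(u,v),rr=cv2.minEnclosingCircle(k);print(u,v,rr)
for p in [ce[i],(u,v)]:
    P=ray(c,*p,.04);print(P)
need(c["s"],P[0],P[1],.008,25.6)
E
```

```text
[ 242  111   37   37 1086] [260.08655617 129.13904236]
260.0 129.0 18.868061065673828
[ 0.52411031 -0.27083248  0.04      ]
[ 0.52419153 -0.27070026  0.04      ]
slide units [2.01 0.04 5.41] spin units 0.059 yaw 26.08 tilt [ 3.030e-02 -1.000e-04 -9.995e-01]
```

View pics/w8c.png

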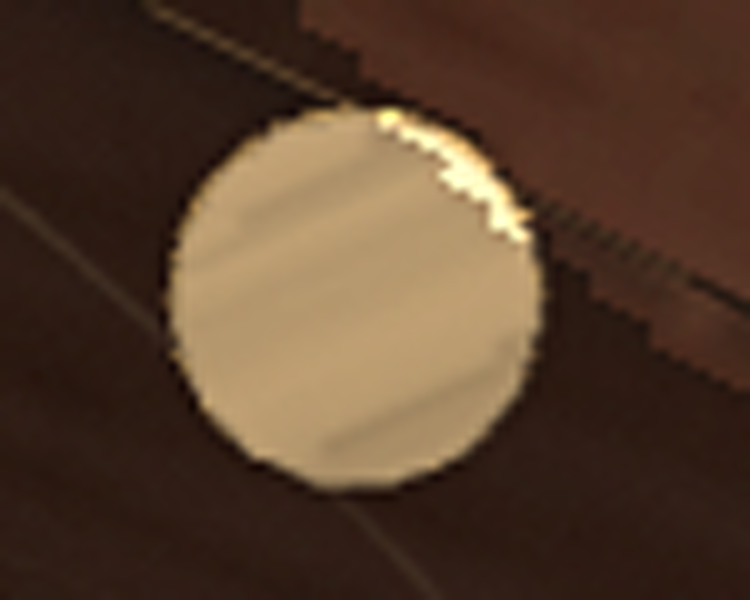

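servo_tool([
  {"slide":[0.67,0,0.2],"spin":0},
  {"slide":[0.67,0,0.5],"spin":0},
  {"slide":[0.66,0,0.7],"spin":0},
  {"slide":[0,0,0.7],"spin":0},
  {"slide":[0,0,0],"spin":0},
])

```text
time_s: 11.35
tcp_pos: [0.5277, -0.2631, 0.0883]
ee_rot: [[0.895, 0.445, 0.033], [0.445, -0.895, 0.0], [0.03, 0.015, -0.999]]
wrist_force: [-0.0, -1.1, 0.1]
gripper_width: 0.998
```

```bash
python3 - <<'E'
from h import *
from station import sense
s=sense();need(s,.5242,-.2708,.008,25.6);print(s["tcp_pos"])
E
```

```text
slide units [-0.36  0.17  3.2 ] spin units 0.107 yaw 26.46 tilt [ 0.0333  0.     -0.9994]
[ 0.52766902 -0.26308426  0.08825512]
```

servo_tool([
  {"slide":[-0.36,0.17,0.3],"spin":0.1},
  {"slide":[0,0,0.6],"spin":0},
  {"slide":[0,0,0],"spin":0},
])

```text
time_s: 11.65
tcp_pos: [0.5235, -0.27, 0.0648]
ee_rot: [[0.9, 0.434, 0.034], [0.434, -0.901, -0.0], [0.03, 0.015, -0.999]]
wrist_force: [-0.8, 0.7, 0.3]
gripper_width: 1.0
```

```bash
python3 - <<'E'
from h import *
from station import sense
s=sense();need(s,.5242,-.2708,.008,25.6);print(s["tcp_pos"])
E
```

```text
slide units [-0.06  0.01  2.27] spin units 0.019 yaw 25.75 tilt [ 3.400e-02 -4.000e-04 -9.994e-01]
[ 0.52350048 -0.26998589  0.0647764 ]
```

servo_tool([
  {"slide":[-0.06,0,0.6],"spin":0},
  {"slide":[0,0,0.6],"spin":0},
  {"slide":[0,0,0.6],"spin":0},
  {"slide":[0,0,0.35],"spin":0},
])

```text
time_s: 12.05
tcp_pos: [0.5269, -0.2729, 0.0146]
ee_rot: [[0.9, 0.433, 0.043], [0.433, -0.901, -0.004], [0.037, 0.022, -0.999]]
wrist_force: [-0.9, -0.4, 0.5]
gripper_width: 1.0
```

```bash
python3 - <<'E'
from h import *
from station import sense
s=sense();need(s,.5242,-.2708,.008,25.6);print(s["tcp_pos"])
E
```

```text
slide units [-0.07 -0.13  0.26] spin units 0.013 yaw 25.7 tilt [ 0.043  -0.0038 -0.9991]
[ 0.5268826  -0.27287706  0.01459399]
```

servo_tool([
  {"slide":[-0.08,-0.13,0.2],"spin":0},
  {"slide":[0,0,0],"spin":0},
])

```text
time_s: 12.25
tcp_pos: [0.5234, -0.2711, 0.0092]
ee_rot: [[0.901, 0.432, 0.043], [0.433, -0.901, -0.004], [0.037, 0.022, -0.999]]
wrist_force: [1.1, 0.3, -0.0]
gripper_width: 1.0
```

```bash
python3 - <<'E'
from h import *
from station import sense
s=sense();need(s,.5242,-.2708,.008,25.6);print(s["tcp_pos"])
E
```

```text
slide units [0.03 0.   0.05] spin units 0.008 yaw 25.66 tilt [ 0.0425 -0.0038 -0.9991]
[ 0.52341572 -0.27106007  0.00924529]
```

servo_tool([
  {"slide":[0,0,0],"spin":0},
  {"slide":[0,0,0],"spin":0},
  {"slide":[0,0,0],"spin":0},
  {"slide":[0,0,0],"spin":0},
  {"slide":[0,0,0],"spin":0},
  {"slide":[0,0,0],"spin":0},
], gripper=255)

```text
time_s: 12.85
tcp_pos: [0.5254, -0.2716, 0.0124]
ee_rot: [[0.9, 0.433, 0.048], [0.433, -0.901, -0.005], [0.041, 0.026, -0.999]]
wrist_force: [-0.4, 0.7, 0.0]
gripper_width: 0.542
```

```bash
python3 - <<'E'
from h import *
from station import sense
s=sense();need(s,.5242,-.2708,.008,25.6);print(s["tcp_pos"],s["gripper_width"])
E
```

```text
slide units [-0.04 -0.06  0.17] spin units 0.013 yaw 25.71 tilt [ 0.0479 -0.0055 -0.9988]
[ 0.52539637 -0.27164734  0.01235687] 0.5415262978753217
```

servo_tool([
  {"slide":[-0.05,-0.03,0.12],"spin":0},
  {"slide":[0,0,0.02],"spin":0},
  {"slide":[0,0,0.02],"spin":0},
])

```text
time_s: 13.15
tcp_pos: [0.5242, -0.2716, 0.0086]
ee_rot: [[0.9, 0.433, 0.048], [0.434, -0.901, -0.006], [0.041, 0.026, -0.999]]
wrist_force: [-1.3, 0.8, 6.0]
gripper_width: 0.384
```

```bash
python3 - <<'E'
from h import *
from station import sense,optics
s=sense();need(s,.5242,-.2708,.008,25.6);print(s["tcp_pos"],s["gripper_width"],s["wrist_force"])
cv2.imwrite("pics/x1.png",cv2.resize(optics.capture("scene")["frame"][215:315,300:400,::-1],None,fx=6,fy=6,interpolation=cv2.INTER_CUBIC))
E
```

```text
slide units [ 0.02 -0.03  0.02] spin units 0.016 yaw 25.73 tilt [ 0.048  -0.0058 -0.9988]
[ 0.52415014 -0.27162029  0.00862355] 0.3839282736710276 [-1.33327276  0.79254495  5.99197442]
```

View pics/x1.png

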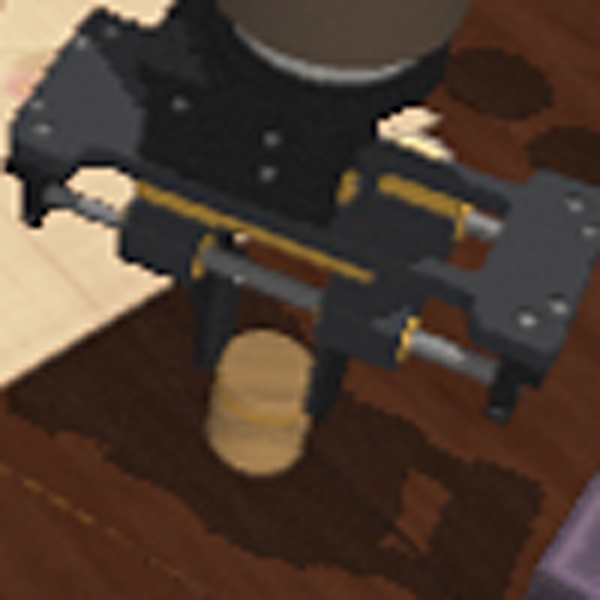

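```bash
python3 - <<'E'
from h import *
import pickle
from station import sense,optics
a=pickle.load(open("a.pkl","rb"))["scene"]
c=optics.capture("scene");w=optics.capture("wrist")["frame"]
pickle.dump(c,open("sc2.pkl","wb"))
A=a["frame"][255:305,315:365,::-1];B=c["frame"][255:305,315:365,::-1]
cv2.imwrite("pics/x2.png",cv2.resize(np.hstack([A,B]),(800,400),interpolation=cv2.INTER_CUBIC))
cv2.imwrite("pics/x3.png",w[:,:,::-1])
for p in [(.524,-.271,0),(.524,-.271,.04)]: print(proj(a,np.array(p)),(proj(a,np.array(p))-[315,255])*8)
s=sense();print(s["gripper_width"],s["wrist_force"])
E
```

```text
[[341.29151871 287.67049568]] [[210.33214968 261.36396543]]
[[343.91010677 276.36559649]] [[231.28085413 170.92477191]]
0.385256259454928 [-1.05089238  1.10574132  3.09886109]
```

View pics/x2.png

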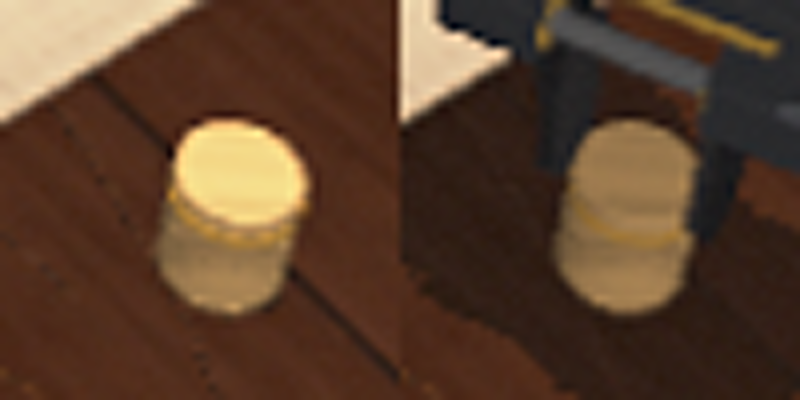

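View pics/x3.png

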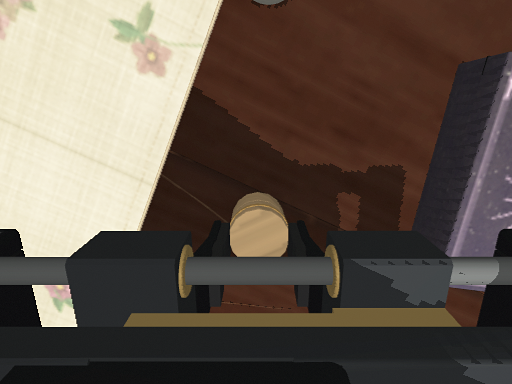

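```bash
python3 - <<'E'
from h import *
from station import sense,optics
c=optics.capture("wrist");s=sense();T=np.array(s["tcp_pos"]);R=np.array(s["ee_rot"])
for n,o in [("tip",0),("grasp",-.0187),("captop lvl",-.0315)]: print(n,proj(c,T+R@[0,0,o]),proj(c,T+R@[.0095,.018,o]),proj(c,T+R@[.0095,-.018,o]))
print("cap by image: top",ray(c,259,232,.04),"tcp",T)
f=c["frame"][180:260,205:315,::-1]
g=cv2.convertScaleAbs(f,alpha=2.2,beta=20)
cv2.imwrite("pics/x4.png",cv2.resize(g,(770,560),interpolation=cv2.INTER_CUBIC))
E
```

```text
tip [[258.86971373 219.0051267 ]] [[285.76664071 205.75733548]] [[231.98465297 205.75284636]]
grasp [[258.9129659  230.23044364]] [[288.42924332 215.85245295]] [[229.41057236 215.84896936]]
captop lvl [[258.94769579 239.24395644]] [[290.57202041 223.97667936]] [[227.33898753 223.97419093]]
cap by image: top [ 0.52665384 -0.26951472  0.04      ] tcp [ 0.52416479 -0.27158669  0.00861208]
```

View pics/x4.png

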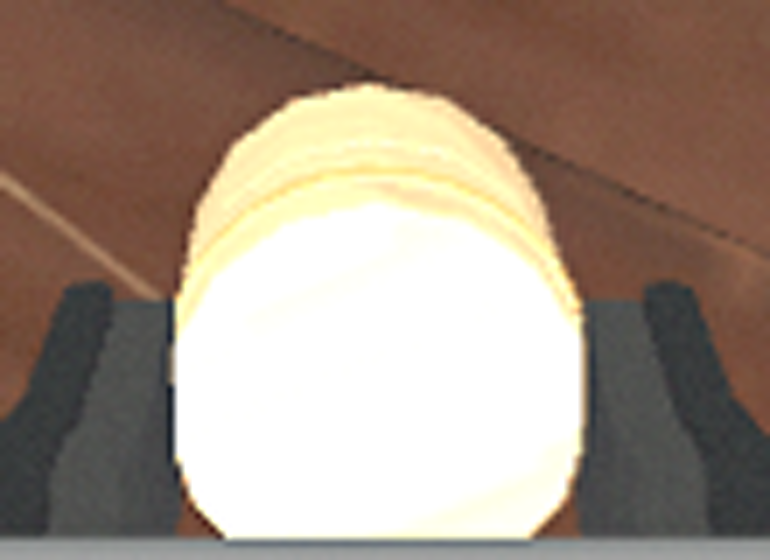

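servo_tool([
  {"slide":[0,0,-0.4],"spin":0},
  {"slide":[0,0,-0.8],"spin":0},
  {"slide":[0,0,-0.9],"spin":0},
  {"slide":[0,0,-0.9],"spin":0},
  {"slide":[0,0,-0.9],"spin":0},
  {"slide":[0,0,-0.9],"spin":0},
  {"slide":[0,0,-0.8],"spin":0},
  {"slide":[0.2,-0.3,-0.1],"spin":0},
  {"slide":[0.4,-0.7,0],"spin":0},
  {"slide":[0.5,-0.9,0],"spin":0},
])

```text
time_s: 14.35
tcp_pos: [0.52, -0.2151, 0.1556]
ee_rot: [[0.903, 0.427, 0.047], [0.427, -0.904, -0.003], [0.041, 0.023, -0.999]]
wrist_force: [0.5, 0.4, -0.7]
gripper_width: 0.383
```

```bash
python3 - <<'E'
from h import *
from station import sense
s=sense();need(s,.545,.0018,.155,25.6);print(s["tcp_pos"],s["gripper_width"],s["wrist_force"])
E
```

```text
slide units [ 4.61 -7.42  0.04] spin units -0.036 yaw 25.32 tilt [ 0.0471 -0.0033 -0.9989]
[ 0.52001488 -0.21506115  0.15560791] 0.3834985126043652 [ 0.48692772  0.41283089 -0.65732562]
```

servo_tool([
  {"slide":[0.56,-0.9,0],"spin":0},
  {"slide":[0.56,-0.9,0],"spin":0},
  {"slide":[0.56,-0.9,0],"spin":0},
  {"slide":[0.56,-0.9,0],"spin":0},
  {"slide":[0.56,-0.9,0],"spin":0},
  {"slide":[0.56,-0.9,0],"spin":0},
  {"slide":[0.56,-0.9,0],"spin":0},
  {"slide":[0.5,-0.8,0],"spin":0},
  {"slide":[0,0,0],"spin":0},
  {"slide":[0,0,0],"spin":0},
])

```text
time_s: 15.35
tcp_pos: [0.5368, 0.0092, 0.1458]
ee_rot: [[0.903, 0.429, 0.031], [0.43, -0.903, 0.0], [0.028, 0.013, -1.0]]
wrist_force: [0.0, -0.3, -0.5]
gripper_width: 0.388
```

```bash
python3 - <<'E'
from h import *
from station import sense,optics
s=sense();need(s,.545,.0018,.13,25.6);print(s["tcp_pos"],s["gripper_width"],s["wrist_force"])
cv2.imwrite("pics/x5.png",optics.capture("wrist")["frame"][:,:,::-1])
cv2.imwrite("pics/x6.png",cv2.resize(optics.capture("scene")["frame"][130:240,225:335,::-1],None,fx=5,fy=5,interpolation=cv2.INTER_CUBIC))
E
```

```text
slide units [0.15 0.4  0.64] spin units -0.018 yaw 25.45 tilt [ 3.130e-02  3.000e-04 -9.995e-01]
[0.53679432 0.00918482 0.14576821] 0.38765117416578526 [ 0.03218036 -0.25553544 -0.48654014]
```

View pics/x5.png

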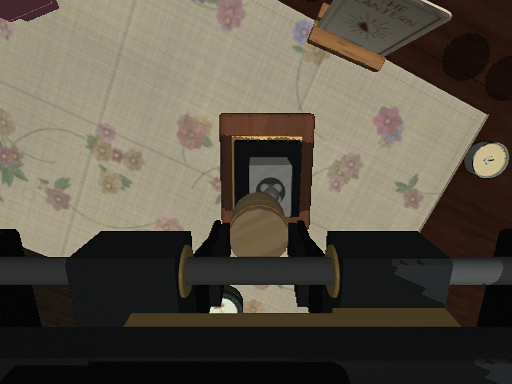

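View pics/x6.png

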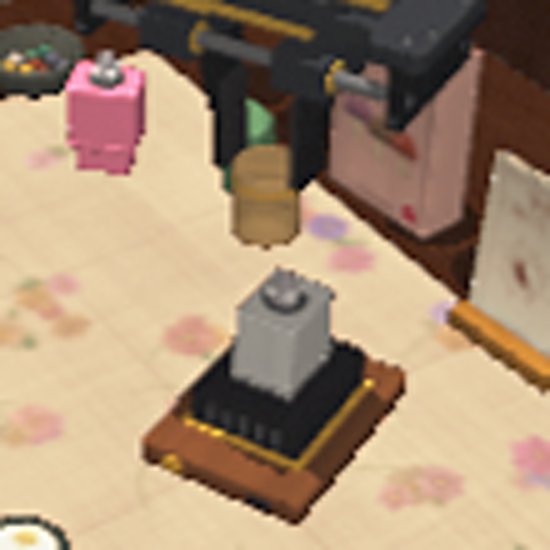

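servo_tool([
  {"slide":[0.15,0.4,0],"spin":0},
  {"slide":[0,0,0.1],"spin":0},
  {"slide":[0,0,0],"spin":0},
])

```text
time_s: 15.75
tcp_pos: [0.545, -0.0017, 0.1433]
ee_rot: [[0.905, 0.425, 0.031], [0.425, -0.905, 0.0], [0.028, 0.013, -1.0]]
wrist_force: [-0.3, -0.8, -0.4]
gripper_width: 0.388
```

```bash
python3 - <<'E'
from h import *
from station import sense,optics
s=sense();need(s,.545,.0018,.115,25.6);print(s["tcp_pos"],s["gripper_width"],s["wrist_force"])
c=optics.capture("scene")
T=np.array(s["tcp_pos"]);print("rim proj",(proj(c,T-[0,0,.0086])-[225,130])*5,"top",(proj(c,T+[0,0,.0314])-[225,130])*5,"stud",(proj(c,np.array([.5456,.0021,.11]))-[225,130])*5)
cv2.imwrite("pics/x7.png",cv2.resize(c["frame"][130:240,225:335,::-1],None,fx=5,fy=5,interpolation=cv2.INTER_CUBIC))
E
```

```text
slide units [ 0.03 -0.14  1.13] spin units -0.051 yaw 25.19 tilt [ 3.110e-02  1.000e-04 -9.995e-01]
[ 0.54501312 -0.00168633  0.14327484] 0.387887820645833 [-0.26297439 -0.76481314 -0.38652021]
rim proj [[286.69949801 238.14249443]] top [[290.3013311  173.04686634]] stud [[281.2516144  272.50846311]]
```

View pics/x7.png

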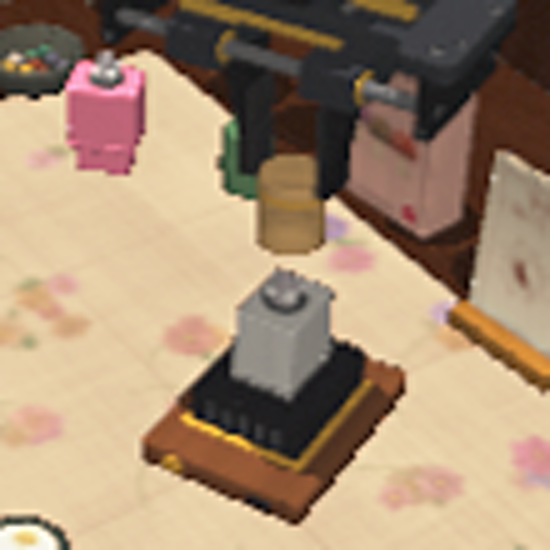

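servo_tool([
  {"slide":[0.03,-0.14,0.2],"spin":-0.05},
  {"slide":[0,0,0.3],"spin":0},
  {"slide":[0,0,0],"spin":0},
])

```text
time_s: 16.1
tcp_pos: [0.5445, 0.0015, 0.1299]
ee_rot: [[0.902, 0.431, 0.032], [0.431, -0.902, 0.0], [0.029, 0.013, -1.0]]
wrist_force: [-0.1, 0.3, -1.5]
gripper_width: 0.383
```

```bash
python3 - <<'E'
from h import *
from station import sense,optics
s=sense();need(s,.545,.0018,.110,25.6);print(s["tcp_pos"],s["gripper_width"],s["wrist_force"])
E
```

```text
slide units [-0.   -0.02  0.79] spin units -0.005 yaw 25.56 tilt [ 3.160e-02  2.000e-04 -9.995e-01]
[0.54454459 0.00145096 0.12986147] 0.38281330151721765 [-0.11479359  0.29659735 -1.52424433]
```

Aligned; lower until the cap rests on the balls, expected at a TCP z of about 0.1095.

servo_tool([
  {"slide":[0,-0.02,0.25],"spin":0},
  {"slide":[0,0,0.2],"spin":0},
  {"slide":[0,0,0.15],"spin":0},
])

```text
time_s: 16.4
tcp_pos: [0.5449, 0.0022, 0.1138]
ee_rot: [[0.901, 0.432, 0.032], [0.432, -0.902, 0.0], [0.029, 0.014, -0.999]]
wrist_force: [0.5, 0.5, -1.1]
gripper_width: 0.384
```

```bash
python3 - <<'E'
from h import *
from station import sense,optics
s=sense();need(s,.545,.0018,.1,25.6);print(s["tcp_pos"],s["gripper_width"],s["wrist_force"])
E
```

```text
slide units [-0.02  0.01  0.55] spin units -0.0 yaw 25.6 tilt [ 3.200e-02  2.000e-04 -9.995e-01]
[0.54492538 0.00224314 0.1138231 ] 0.38389694733756646 [ 0.49774317  0.46860159 -1.08819062]
```

servo_tool([
  {"slide":[0,0,0.1],"spin":0},
  {"slide":[0,0,0.1],"spin":0},
])

```text
time_s: 16.6
tcp_pos: [0.5458, 0.0021, 0.1087]
ee_rot: [[0.901, 0.432, 0.033], [0.433, -0.902, -0.0], [0.03, 0.015, -0.999]]
wrist_force: [0.4, -0.4, 6.8]
gripper_width: 0.384
```

servo_tool([
  {"slide":[0,0,0.1],"spin":0},
])

```text
time_s: 16.7
tcp_pos: [0.5478, 0.0022, 0.1079]
ee_rot: [[0.9, 0.433, 0.037], [0.434, -0.901, -0.001], [0.033, 0.017, -0.999]]
wrist_force: [-0.7, 0.7, 9.5]
gripper_width: 0.393
```

servo_tool([
  {"slide":[-0.05,0,0.15],"spin":0},
])

```text
time_s: 16.8
tcp_pos: [0.5493, 0.0023, 0.1068]
ee_rot: [[0.9, 0.434, 0.043], [0.435, -0.901, 0.0], [0.039, 0.019, -0.999]]
wrist_force: [-1.8, 3.5, 10.5]
gripper_width: 0.386
```

servo_tool([
  {"slide":[-0.03,0,0.2],"spin":0},
])

```text
time_s: 16.9
tcp_pos: [0.5503, 0.0025, 0.1039]
ee_rot: [[0.899, 0.435, 0.047], [0.435, -0.9, 0.001], [0.043, 0.02, -0.999]]
wrist_force: [0.6, -0.8, -3.4]
gripper_width: 0.387
```

```bash
python3 - <<'E'
from h import *
from station import sense,optics
s=sense();print(s["tcp_pos"],s["gripper_width"],s["wrist_force"],s["moment"])
c=optics.capture("scene");w=optics.capture("wrist")
cv2.imwrite("pics/x8.png",np.hstack([cv2.resize(c["frame"][140:220,240:320,::-1],(400,400),interpolation=cv2.INTER_CUBIC),cv2.resize(w["frame"][160:260,210:310,::-1],(400,400),interpolation=cv2.INTER_CUBIC)]))
E
```

```text
[0.55033747 0.0025405  0.10390067] 0.38701699615057783 [ 0.59364363 -0.83130841 -3.35472084] [-0.16756346  0.13447407 -0.04102503]
```

View pics/x8.png

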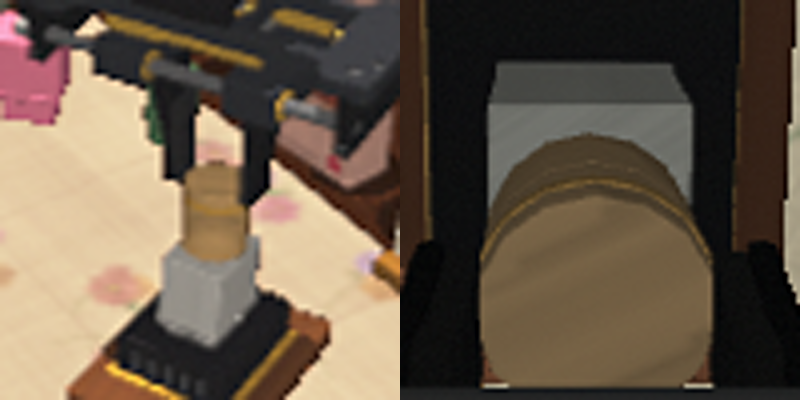

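servo_tool([
  {"slide":[-0.08,0,0.15],"spin":0},
])

```text
time_s: 17.1
tcp_pos: [0.5478, 0.0013, 0.1001]
ee_rot: [[0.899, 0.435, 0.045], [0.436, -0.9, -0.0], [0.04, 0.02, -0.999]]
wrist_force: [-8.0, 3.9, 27.5]
gripper_width: 0.384
```

servo_tool([
  {"slide":[-0.05,0,0.12],"spin":0},
])

```text
time_s: 17.2
tcp_pos: [0.5483, 0.0012, 0.1003]
ee_rot: [[0.898, 0.437, 0.049], [0.437, -0.899, -0.0], [0.044, 0.021, -0.999]]
wrist_force: [-6.4, 3.7, 20.0]
gripper_width: 0.389
```

servo_tool([
  {"slide":[0,0,0.06],"spin":0},
  {"slide":[0,0,0.06],"spin":0},
])

```text
time_s: 17.4
tcp_pos: [0.549, 0.0018, 0.1008]
ee_rot: [[0.898, 0.437, 0.052], [0.438, -0.899, 0.001], [0.047, 0.022, -0.999]]
wrist_force: [-3.9, 1.0, 8.6]
gripper_width: 0.385
```

servo_tool([
  {"slide":[-0.02,0,0.08],"spin":0},
])

```text
time_s: 17.5
tcp_pos: [0.549, 0.0018, 0.1006]
ee_rot: [[0.897, 0.438, 0.053], [0.439, -0.899, 0.001], [0.048, 0.023, -0.999]]
wrist_force: [-5.3, 1.4, 13.1]
gripper_width: 0.388
```

```bash
python3 - <<'E'
from h import *
from station import sense,optics
c=optics.capture("scene");w=optics.capture("wrist");w=optics.capture("wrist")
s=sense();print(s["time_s"],s["tcp_pos"],s["gripper_width"],s["wrist_force"],s["joint_velocities"])
p=lambda z:((proj(c,np.array([.5456,.0021,z]))-[240,140])*5).round(0)
print("case top",p(.092),"cap top flush",p(.132),"cap top resting",p(.141))
cv2.imwrite("pics/x9.png",np.hstack([cv2.resize(c["frame"][140:220,240:320,::-1],(400,400),interpolation=cv2.INTER_CUBIC),cv2.resize(w["frame"][160:260,210:310,::-1],(400,400),interpolation=cv2.INTER_CUBIC)]))
t=optics.capture("top");cv2.imwrite("pics/x10.png",t["frame"][:,:,::-1])
E
```

```text
17.65 [0.54896713 0.00175075 0.10065703] 0.3874332426401901 [-5.10471934  1.69240477 11.35597104] [ 0.09378649  0.02898757 -0.03209387  0.02188002 -0.00270242 -0.04830904]
case top [[205. 250.]] cap top flush [[208. 188.]] cap top resting [[209. 174.]]
```

View pics/x9.png

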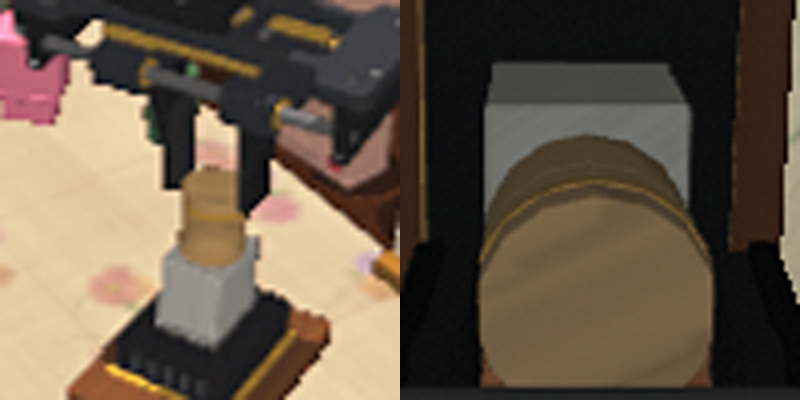

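View pics/x10.png

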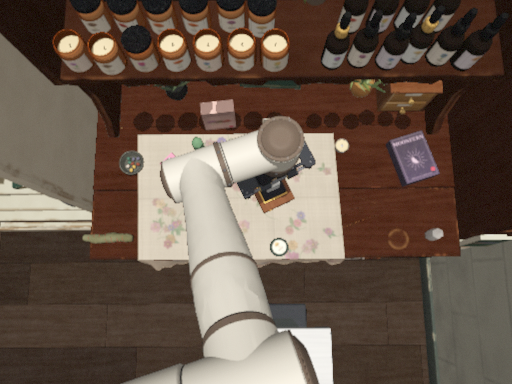

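```bash
python3 - <<'E'
from station import sense, r
s=sense();print(s["time_s"],s["wrist_force"]);r.finish_job()
s=sense();print(s["time_s"],s["tcp_pos"],s["wrist_force"],s["gripper_width"])
E
```

```text
17.7 [-4.7479339   0.98537088 11.14975304]
the job is handed in; nothing more can be done
the job is handed in; nothing more can be done
```

I plugged the pale cartridge fully into the dock and let go. I then snapped the wooden cap onto its stud and handed in at 17.7 s with the hand still holding the cap down. The pink cartridge was left alone.

**Cartridge:** its case came to rest on the dock's block at TCP z 0.0586 m, where I expected 0.0585 m. I released it there, and it showed seated and square in the wrist view.

**Cap:**
- It touched the balls at a TCP height of about 109 mm, peaked at about 10.5 N, and then the force dropped to -3.4 N as it clicked.
- It stopped rigidly at a TCP z of about 0.1005 m (0.1006 m expected), about 9 mm lower, which matches flush.
- The last reading before hand-in was an 11.1 N downward push with about 5 N sideways.

**Bystanders:** in the final top view the tin, tealight and dish are where they started. The jade crystal was next to the arm in that view and also looked unmoved.

**What didn't agree or drifted:**
- The tool tilted to about 3° over the run, and the hand sits about 3 mm to one side of the cartridge's measured axis.
- The grip on the cap reads 33.5 mm for a 36 mm cap, which I put down to the pads giving slightly.
- Seating forces briefly exceeded the gentle target: about 42 N at the wrist for the cartridge and 27 N for the cap. The 40 N limit applies to the arm or gripper body pressing on something. I read the 42 N as the held cartridge meeting the block, but I have no separate measurement of it.
- The scene picture is too coarse to confirm flush by eye. That rests on the travel and the forces.

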